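Puff the dust out of a lens adapter

ROBOT

A 6-joint arm with a two-finger parallel gripper is mounted at the origin on the work surface. World frame = base frame: x ahead of the robot, y to its left, z up, the work surface at z = 0. Lengths are in mm, angles in rad, forces in N, time in s.
With the tool pointing down it reaches from about 350 to 775 mm from the base axis. Payload 7.3 kg.
Tool frame: the origin (TCP) lies on the centre line of the jaws, within the pads' length; the fingertips stand 14 mm ahead of it and the grasp point (between the pads) lies 5 mm behind it; z points along the fingers, y is the line along which they close (so a half turn about z gives the same grasp; the last joint's range is limited). The gripper opens to 92 mm and grips with 3 to 60 N. Pads are 19 mm wide; open, the fingers measure 130 mm over their backs; the gripper's body (75 mm by 190 mm) begins 47 mm behind the grasp point.
Start: joints at [-1.377, 0.342, 1.524, -0, 1.275, -0.146], TCP at [175.005, -494.996, 201.241] pointing down, gripper open.
Joint ranges: [-2.53, 2.53], [-0.77, 2.02], [0.04, 2.7], [-1, 4.14], [0.28, 2.66], [-3.11, 3.11]. Speed limits (rad/s): [2.57, 2.57, 3.14, 3.14, 3.14, 3.14].

INTERFACE

Orientations are given as [roll, pitch, yaw] about the fixed x, y, z axes, in that order (R = Rz(yaw) Ry(pitch) Rx(roll)).
In Python, from plant import get_obs, capture, bot, spot_in, trace, pinpoint gives the robot as it stands.
- The arm moves only by the tool play_rows, never from a script. Its argument "rows" is a list of rows, each a list of 2 entries, a list of its own where there are three numbers: the shift along the world's x, y, z in units of 3 cm (1.0 is 3 cm), then the turn, a rotation vector about the world's x, y, z in units of 8 degrees (1.0 is 8 degrees). A call has 1 to 12 rows; each row shifts and turns the commanded pose from where the row before left it; what a row does not reach is not made up. A row lasts 1/8 s, in which the tool goes at most 62.5 mm and 10.7 degrees, less where a joint would pass 70% of its speed; a pose out of reach is approached as far as the arm can. A call with a number of a shift or a turn outside -1 to 1 is refused whole. A call with a gripper value outside its range is refused whole. "hand" is the opening, from -1 (shut) to 1 (fully open), set as the call begins (left out, the last holds). The fingers move at their own pace and stop on an object; the grip force is fixed at half the most. Time passes only in rows, so rows that do not move let the fingers close. It gives the time, the measured TCP pose, the force, the opening and the grip force at its end, in the units of the state.
- get_obs(): the state, without advancing time (a new reading comes with each control period).
- capture(name): name is "scene" or "side" or "wrist"; returns a dict with "frame" (420x560x3 uint8, red, green, blue), "fov_y" (degrees; the focal length in pixels is half the picture's height over the tangent of half this angle, whatever the lens; pixels are square), "cx", "cy" (the principal point, pixels), "dist" ([k1, k2, p1, p2, k3] as OpenCV has them; the pictures are not rectified), "rvec" (rotation vector, rad) and "tvec" (3), from world to camera coordinates, as OpenCV has them; the wrist camera has in their place "hand_eye" (4x4, takes a point from camera to tool coordinates, whose origin is the TCP and whose axes are the flange's). Camera axes: x right, y down, z forward; pixel columns grow to the right and rows downward; lengths in mm; the calibration is good to about 2 mm. A picture is of the moment at which its call begins: read the wrist's pose just before it. There is no depth.
- bot.close_job(): hands the job in; it is judged then, once.
Trained networks look in the newest picture that a camera, given by its name, has taken for a name from the list of things; names that differ only in an ending like _2 or _b are one class to them, and where a whole thing is asked for, a point or a joint stands for the part that bears it (a point fixed in the world has none). Each returns a list of dicts, best first, with "p" (0 to 1); they miss things now and then, are a little off and sometimes report something else, mostly with a low value. They report only what shows in the picture. A call takes as long as a camera call. They do not tell look-alikes from the thing itself.
- spot_in(query, camera): "at" ([row, column] in pixels, amid what is visible of it).
- trace(query, camera): "mask" (420x560 bool, what is visible of it) and "at" ([row, column] in pixels, amid what is visible of it).
- pinpoint(query, camera): "at" ([row, column] in pixels: a listed point, or the origin of a listed thing).
The state is a dict: "time": time; "joint_positions": joint angles; "dq": joint speeds; "tau": joint torques, N m; "tool_pos": TCP position; "tcp_rot": TCP orientation; "contact_force": force on the tool from outside, world axes, zero at the start; "moment": the same for the moment, N m; "grip_width": finger opening in mm; "finger_force": force on a finger pad.
Only numpy, scipy, OpenCV 4.12 (cv2) and the standard library are available. Lean on these libraries where they do the work, as an engineer would, in place of code of your own. Each camera call takes 0.05 s, during which the arm holds its last target. There are 200 camera calls.

TASK

Use the bench air puffer to blow out the steel lens adapter: take the aluminium lens hood off the puffer's round stage and stand it upright on the cork mat, then stand the adapter upright in the middle of the stage, and only after that press the puffer's sprung plunger fully down to its stop, hold it there for about a second and let it come all the way back up. Set both pieces down rather than dropping them, do not touch the inspection lamp over the plunger, and leave everything else on the shelf where it stands.

Things in the scene. Friction and masses are not known exactly. Their poses are not given: they have to be found in the camera images.
- puffer: Grey bench air puffer, fixed. Origin on the table under the plunger's head; x points to the machine's back, z up. Pump foot: x 0 to 160, y -50 to 50, 16 mm thick, with an aluminium barrel 52 mm thick that leans 35 degrees, rising to -x. Stage foot: x -80 to 20, y 20 to 180, 12 mm thick. Only the lamp is higher than the plunger's head (135 mm)
- plunger_head (a point): Centre of the flat top of the plunger's round white head (50 mm across, 14 mm thick), on the upper end of the leaning barrel, 135 mm above the table when up. Its z axis is the plunger's axis and points outward: 35 degrees from vertical, leaning to the puffer's -x. The plunger is pressed along -z and this point moves with it.
- plunger (a joint): Plunger travel in m: 0 is up, 0.018 is its stop. A spring pushes it back up; it takes 4 N to start and about 13 N at the stop.
- stage (a point): Centre of the top of the puffer's round black rubber stage (90 mm across), 22 mm above the table, at x -60, y +140 mm in the puffer's frame.
- nozzle (a point): Tip of the thin air nozzle that points at the stage, 58 mm above the table and 60 mm from the stage's centre; a steel tube 12 mm thick (top at 81 mm) runs from it to the pump barrel at puffer x 55, y 20 mm.
- lamp_disc (a point): Centre of the underside of the inspection lamp, an aluminium disc 72 mm across and 18 mm thick, 300 mm above the table and 42 mm behind the plunger head's centre (towards the puffer's +x). A 12 mm bar at 312 mm runs from it to a 12 mm upright at puffer x 145 mm, y 0. It leaves no room for a gripper coming straight down on the plunger.
- lamp: The inspection lamp with its bar and upright, one rigid piece fixed to the puffer; the origin is the puffer's origin.
- hood: Aluminium lens hood, a round open tube 62 mm tall, upright on the stage at the start: rim 62 mm across at the bottom, tapering to a neck 58 mm across in its upper two thirds; wall 3 mm; about 70 g. Origin at the centre of its underside, z along its axis.
- adapter: Stainless lens mount adapter, a round open ring 38 mm tall, upright on the table: foot flange 66 mm across and 6 mm high, above it a plain tube 60 mm across; wall 5 mm; about 160 g. Origin at the centre of its underside, z along its axis.
- mat: Thin round cork mat, 124 mm across and 4 mm thick, fixed on the table. Origin at the centre of its underside.
- jar: Amber glass jar with a black twist cap, 60 mm across, 85 mm tall, a bystander. Origin at the centre of its underside.
- lens: Black lens standing upright, 66 mm across, 78 mm tall, a bystander. Origin at the centre of its underside.
- eyecup: Black rubber eyecup, round, 60 mm across at the top, with a window, 26 mm tall, a bystander. Origin at the centre of its underside.
- charger: Black battery charger, 68 (x) by 50 (y) mm, 33 mm tall, a bystander. Origin at the centre of its underside.
- filter_case: Flat grey filter case, 85 by 85 mm, 18 mm tall, a bystander. Origin at the centre of its underside.
Things that resemble listed ones, but are neither listed nor needed, are in the scene too. What is meant by the hood is not purple or turquoise, and is the larger of those in its own colour.

How it is judged (in metres and radians):
On the way, in this order (a step that is already met when the one before it is completed fails the run):
1. the lens hood stands upright on the cork mat, released (horizontal distance between hood and mat below 0.03 m and height (world z) of hood below 0.009 m and angle between hood's own z axis and vertical below 0.1 rad and contact force between the fingers and hood below 0.1 N), for 0.2 s.
2. the adapter stands upright in the middle of the stage, released (horizontal distance between adapter and stage below 0.015 m and z of adapter in the frame of stage between -0.005 and 0.005 m and angle between adapter's own z axis and vertical below 0.1 rad and contact force between the fingers and adapter below 0.1 N), for 0.2 s.
3. the plunger is held at its stop for half a second (value of joint plunger above 0.0155 m), for 0.5 s.
At the end, for the whole second after the job is handed in: The hood stands upright (within 0.1 rad) on the cork mat, its axis within 30 mm of the mat's centre; the adapter stands upright (within 0.1 rad) on the stage, its axis within 15 mm of the stage's centre; both are released and at rest; the plunger is back up (within 3 mm) (all of step 1 and all of step 2 and value of joint plunger below 0.003 m and linear speed of each of hood, adapter below 0.02 m/s); the robot touches nothing.
It fails at once if a bystander is moved by more than 20 mm (distance of any of jar, lens, eyecup, charger, filter_case from where it was at the start of the episode above 0.02 m).
It fails at once if the lamp is touched with more than 1 N (contact force between lamp and anything else above 1 N).
It fails at once if the plunger is pressed (more than 8 mm) while the adapter is not on the stage (value of joint plunger above 0.008 m and horizontal distance between adapter and stage above 0.03 m).
It fails at once if the hood is dropped or thrown: it moves at more than 0.5 m/s while not held (contact force between the fingers and hood below 0.05 N and linear speed of hood above 0.5 m/s).
It fails at once if the adapter is dropped or thrown: it moves at more than 0.5 m/s while not held (contact force between the fingers and adapter below 0.05 N and linear speed of adapter above 0.5 m/s).
It also fails if it takes over 72 s, if anything falls off the work surface, if the arm or the gripper's body presses on something with over 40 N, if the wrist force passes 120 N, or if a joint passes its speed limit or range.

## Working session

There is one attempt and no reset: what is moved stays moved. The work goes in short steps, Python scripts to look and compute and a tool call to move; the robot and the scene stay as the last step left them, time stands still between calls to the robot, and variables do not carry over. Pictures are saved under pics/ and viewed, at most 10 in all, crops included, and the job is handed in when it is done.

Besides the shell and the picture viewer there is one more tool, called as a command line: name --argument value ..., lists and objects as JSON in quotes. play_rows: Moves the arm, as the interface text tells. Shifts and turns lie within -1 to 1; 1 stands for 3 cm of shift or 8 degrees of turn. Its arguments: {"type":"object","properties":{"rows":{"type":"array"},"hand":{"type":"number"}},"required":["rows"]}

```bash
mkdir -p pics; ls; cat > h.py <<'E'
import numpy as np, cv2
from scipy.spatial.transform import Rotation as R
from plant import get_obs, capture, bot, spot_in, trace, pinpoint
def cam(name):
    o=get_obs(); c=capture(name); f=210/np.tan(np.radians(c['fov_y'])/2)
    K=np.array([[f,0,c['cx']],[0,f,c['cy']],[0,0,1.]]); D=np.array(c['dist'],float)
    if 'hand_eye' in c:
        T=np.eye(4);T[:3,:3]=R.from_euler('xyz',o['tcp_rot']).as_matrix();T[:3,3]=o['tool_pos']
        W=np.linalg.inv(T@np.array(c['hand_eye']))
        Rm,t=W[:3,:3],W[:3,3]
    else:
        Rm=cv2.Rodrigues(np.array(c['rvec'],float))[0]; t=np.array(c['tvec'],float).ravel()
    return dict(img=c['frame'],K=K,D=D,R=Rm,t=t)
def ray(c,at):
    u=cv2.undistortPoints(np.array([[[at[1],at[0]]]],float),c['K'],c['D'])[0,0]
    d=c['R'].T@np.array([u[0],u[1],1]); return -c['R'].T@c['t'], d/np.linalg.norm(d)
def atz(c,at,z):
    o,d=ray(c,at); return o+d*(z-o[2])/d[2]
def tri(rs):
    A=np.zeros((3,3));b=np.zeros(3)
    for o,d in rs: P=np.eye(3)-np.outer(d,d);A+=P;b+=P@o
    x=np.linalg.solve(A,b); return x,[np.linalg.norm((np.eye(3)-np.outer(d,d))@(x-o)) for o,d in rs]
def proj(c,X):
    p=cv2.projectPoints(np.array(X,float).reshape(-1,1,3),cv2.Rodrigues(c['R'])[0],c['t'],c['K'],c['D'])[0].reshape(-1,2); return p[:,::-1]
def save(c,n): cv2.imwrite('pics/'+n,c['img'][:,:,::-1])
E
python3 - <<'E'
from h import *
np.set_printoptions(precision=1,suppress=True)
for n in ('scene','side'):
    c=cam(n); save(c,n+'.png'); print(n, -c['R'].T@c['t'])
    for q in ['puffer','plunger_head','stage','nozzle','lamp_disc','hood','adapter','mat','jar','lens','eyecup','charger','filter_case']:
        print(q,[(np.round(r['at']),round(r['p'],2),atz(c,r['at'],{'plunger_head':135,'stage':22,'nozzle':58,'lamp_disc':300,'hood':22}.get(q,0))) for r in pinpoint(q,n)[:4]])
E
```

```text
pics
scene [1309.    -0.8 1305.1]
puffer []
plunger_head []
stage [(array([244., 194.]), 0.78, array([ 544. , -160.7,   22. ])), (array([236., 411.]), 0.68, array([552.5, 479.5,  22. ]))]
nozzle [(array([247., 216.]), 0.61, array([578.1, -96.2,  58. ])), (array([231., 165.]), 0.43, array([ 513.9, -241.7,   58. ]))]
lamp_disc [(array([215., 244.]), 0.76, array([634.7, -10.7, 300. ]))]
hood [(array([243., 192.]), 0.78, array([ 538.5, -167.5,   22. ])), (array([212., 244.]), 0.52, array([438.9, -14. ,  22. ])), (array([210., 216.]), 0.51, array([426. , -97.9,  22. ])), (array([303., 153.]), 0.51, array([ 722.4, -270. ,   22. ]))]
adapter [(array([266., 159.]), 0.94, array([ 597.6, -264. ,    0. ]))]
mat [(array([249., 367.]), 0.66, array([575. , 348.5,   0. ]))]
jar [(array([229., 165.]), 0.72, array([ 472.6, -253.2,    0. ]))]
lens [(array([211., 355.]), 0.53, array([438.9, 333.1,   0. ]))]
eyecup [(array([246., 115.]), 0.75, array([ 522.1, -396.4,    0. ])), (array([250., 364.]), 0.69, array([577.8, 338.1,   0. ])), (array([212., 318.]), 0.49, array([436.8, 217.5,   0. ]))]
charger [(
[... 712 characters left out ...]
343.]), 0.75, array([410.1, -99.8,  22. ])), (array([164., 305.]), 0.7, array([ 703.7, -261.5,   22. ])), (array([250., 323.]), 0.67, array([414.7,  -3.1,  22. ]))]
adapter [(array([186., 324.]), 0.58, array([ 598.7, -241.4,    0. ]))]
mat [(array([289., 203.]), 0.56, array([595.1, 339.1,   0. ]))]
jar [(array([205., 353.]), 0.53, array([ 469., -236.,    0.])), (array([201., 321.]), 0.2, array([ 561. , -176.2,    0. ]))]
lens [(array([316., 236.]), 0.67, array([457.9, 337.9,   0. ]))]
eyecup [(array([315., 236.]), 0.73, array([460.7, 335. ,   0. ])), (array([291., 270.]), 0.5, array([443.2, 209.1,   0. ]))]
charger [(array([175., 366.]), 0.67, array([ 524.9, -387.9,    0. ]))]
filter_case []
```

View pics/scene.png

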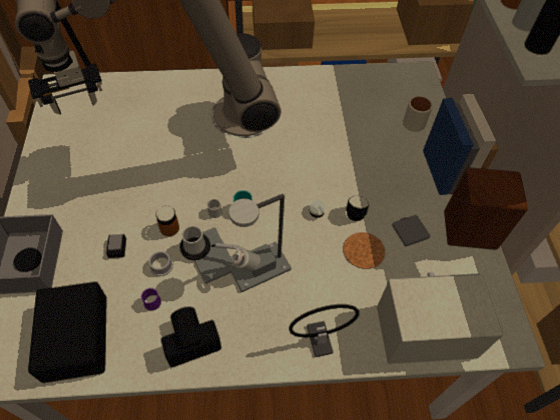

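View pics/side.png

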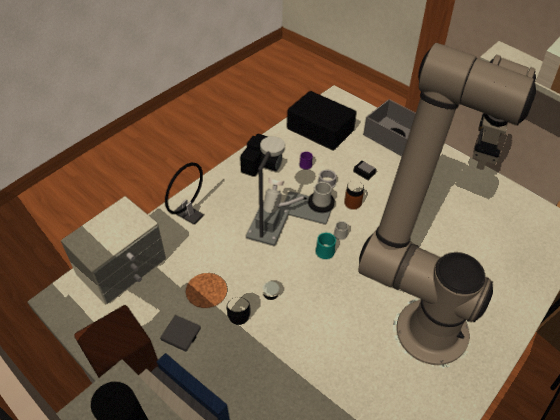

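The two aluminium-coloured hood candidates are the large one on the stage, at scene (243,192) and side (200,322), and a small one at scene (210,214) and side (233,342). The turquoise one is at scene (200,243), the purple one at scene (298,151). I choose the one on the stage. The adapter ring is at scene (263,160), the mat at (249,363).

```bash
python3 - <<'E'
from h import *
np.set_printoptions(precision=1,suppress=True)
o=get_obs(); print(o['tool_pos'],o['tcp_rot'],o['time'])
S=cam('scene');T=cam('side')
w=cam('wrist'); print('wrist cam pos',-w['R'].T@w['t'], 'axis',w['R'][2])
def best(q,n,near):
    r=[x for x in pinpoint(q,n)]; 
    c=S if n=='scene' else T
    r=[x for x in r if np.linalg.norm(atz(c,x['at'],near[2])[:2]-near[:2])<60]
    return r[0]['at'] if r else None
for q,near in dict(stage=(549,-163,22),nozzle=(575,-100,58),lamp_disc=(634,-9,300),hood=(545,-165,22),adapter=(598,-250,0),mat=(585,344,0),lens=(450,335,0)).items():
    near=np.array(near,float)
    a,b=best(q,'scene',near),best(q,'side',near)
    if a is not None and b is not None: print(q,*tri([ray(S,a),ray(T,b)]))
ms=[(c,trace('mat',n)) for c,n in((S,'scene'),(T,'side'))]
for c,m in ms:
    for r in m[:2]:
        cs=max(cv2.findContours(r['mask'].astype(np.uint8),0,2)[0],key=len)[:,0,:]
        P=np.array([atz(c,(v,u),4)[:2] for u,v in cs]); (x,y),rad=cv2.minEnclosingCircle(P.astype(np.float32)); print('mat',r['p'],x,y,rad)
E
```

```text
[ 175.  -495.   201.2] [ 3.1 -0.   0.3] 1.4
wrist cam pos [ 250.  -468.4  385.5] axis [-0.3 -0.1 -1. ]
stage [ 543.5 -159.1   31.6] [np.float64(1.9414157702383075), np.float64(1.9414157702384092)]
nozzle [ 567.5 -109.4   59.9] [np.float64(6.655865244610873), np.float64(6.655865244610967)]
hood [ 544.7 -164.    39.1] [np.float64(6.118418176973451), np.float64(6.118418176973612)]
adapter [ 590.3 -254.8    0.3] [np.float64(7.040151813079013), np.float64(7.040151813078976)]
mat [579.6 343.1  12.7] [np.float64(4.0023489234458784), np.float64(4.00234892344598)]
lens [445.2 333.7  -1.6] [np.float64(6.927792713355304), np.float64(6.927792713355248)]
mat 0.7 578.7303466796875 334.41864013671875 64.68241119384766
mat 0.81 584.9410400390625 335.10504150390625 60.920654296875
```

play_rows --rows '[[[0.9, 0.8, 0.2], [0, 0, 0.55]], [[0.9, 0.8, 0.2], [0, 0, 0.55]], [[0.9, 0.8, 0.2], [0, 0, 0.55]], [[0.9, 0.8, 0.2], [0, 0, 0.55]], [[0.9, 0.8, 0.2], [0, 0, 0.55]], [[0.9, 0.8, 0.2], [0, 0, 0.55]], [[0.9, 0.8, 0.2], [0, 0, 0.55]], [[0.9, 0.8, 0.2], [0, 0, 0.55]], [[0.9, 0.8, 0.2], [0, 0, 0.55]], [[0.9, 0.8, 0.2], [0, 0, 0.55]], [[0.9, 0.6, 0.2], [0, 0, 0.6]], [[0, 0, 0], [0, 0, 0]]]' --hand 1

```text
time: 3.85
tool_pos: [473.4, -235.9, 267.4]
tcp_rot: [3.141, -0.0, 1.195]
contact_force: [-0.2, -0.6, -0.6]
grip_width: 91.8
finger_force: 0.0
```

```bash
cat > look.py <<'E'
import sys
from h import *
np.set_printoptions(precision=1,suppress=True)
c=cam('wrist'); save(c,sys.argv[1]); o=get_obs(); print(o['tool_pos'],o['tcp_rot'],np.round(o['joint_positions'],2),'cam',-c['R'].T@c['t'])
for q,z in dict(stage=22,nozzle=58,plunger_head=135,lamp_disc=300,hood=22,adapter=0,puffer=0).items():
    print(q,[(np.round(r['at']),round(r['p'],2),atz(c,r['at'],z)) for r in pinpoint(q,'wrist')[:3]])
for q,z,rad in (('hood',84,29),('adapter',38,30)):
    for r in trace(q,'wrist')[:3]: print('trace',q,round(r['p'],2),r['at'],r['mask'].sum())
E
python3 look.py w1.png
```

```text
[ 472.3 -236.6  267.1] [-3.1  0.   1.2] [-0.6  0.3  1.4 -0.   1.4 -0.2] cam [ 502.7 -162.1  451.7]
stage [(array([ 98., 315.]), 0.95, array([ 551.4, -159.3,   22. ]))]
nozzle [(array([ 39., 321.]), 0.75, array([ 575.3, -102.6,   58. ]))]
plunger_head []
lamp_disc []
hood [(array([137., 451.]), 0.89, array([ 703.7, -270.5,   22. ])), (array([ 31., 174.]), 0.76, array([418.9, -21.7,  22. ])), (array([ 97., 205.]), 0.75, array([ 421.7, -106.3,   22. ]))]
adapter [(array([154., 368.]), 0.73, array([ 599.2, -255.7,    0. ]))]
puffer []
trace hood 0.61 [138.4, 467.0] 1423
trace hood 0.6 [96.6, 333.0] 1065
trace hood 0.57 [31.3, 176.9] 2097
trace adapter 0.64 [147.2, 360.1] 1267
trace adapter 0.39 [59.9, 321.5] 10310
```

View pics/w1.png

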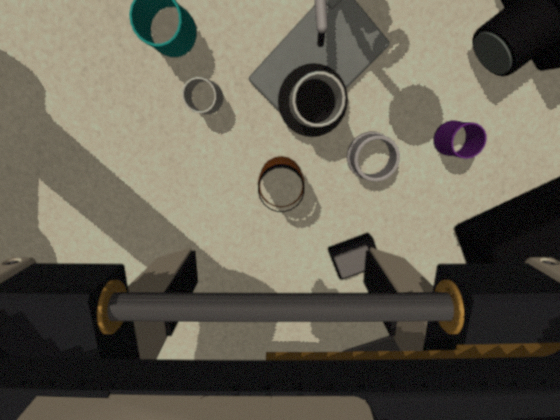

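The wrist view shows the chosen large aluminium hood on the black stage, its rim at about (95,319). The small silver tube is at (97,202) and the adapter ring at (157,374). The nozzle comes in from the top at (39,321).

play_rows --rows '[[[0.8, 0.4, 0], [0, 0, 0]], [[0.8, 0.3, 0], [0, 0, 0]], [[0.6, 0.2, 0], [0, 0, 0]], [[0, 0, 0], [0, 0, 0]]]'

```text
time: 4.85
tool_pos: [538.5, -209.7, 266.7]
tcp_rot: [-3.141, -0.0, 1.193]
contact_force: [0.0, 0.1, -0.7]
grip_width: 91.4
finger_force: 0.0
```

```bash
cat > ring.py <<'E'
from h import *
np.set_printoptions(precision=1,suppress=True)
def circ(c,pts,z):
    P=np.array([atz(c,p,z)[:2] for p in pts]); (x,y),r=cv2.minEnclosingCircle(P.astype(np.float32)); return x,y,r
if __name__=='__main__':
    c=cam('wrist'); print('cam',-c['R'].T@c['t'],get_obs()['tool_pos'])
    big=cv2.resize(c['img'][:,:,::-1],(800,600)); cv2.imwrite('pics/w2.png',big)
    for q,z in dict(stage=22,nozzle=58,hood=22,adapter=0).items(): print(q,[(np.round(r['at']),round(r['p'],2),atz(c,r['at'],z)) for r in pinpoint(q,'wrist')[:3]])
E
python3 ring.py; python3 - <<'E'
E
```

```text
cam [ 568.2 -136.   451. ] [ 537.8 -210.   266.9]
stage [(array([139., 270.]), 0.55, array([ 544.2, -158.9,   22. ]))]
nozzle [(array([ 89., 274.]), 0.71, array([ 571.6, -106.2,   58. ]))]
hood [(array([ 71., 141.]), 0.76, array([425.4, -21.3,  22. ])), (array([170., 412.]), 0.58, array([ 708.6, -268.2,   22. ]))]
adapter [(array([189., 334.]), 0.68, array([ 601.5, -260. ,    0. ]))]
```

View pics/w2.png

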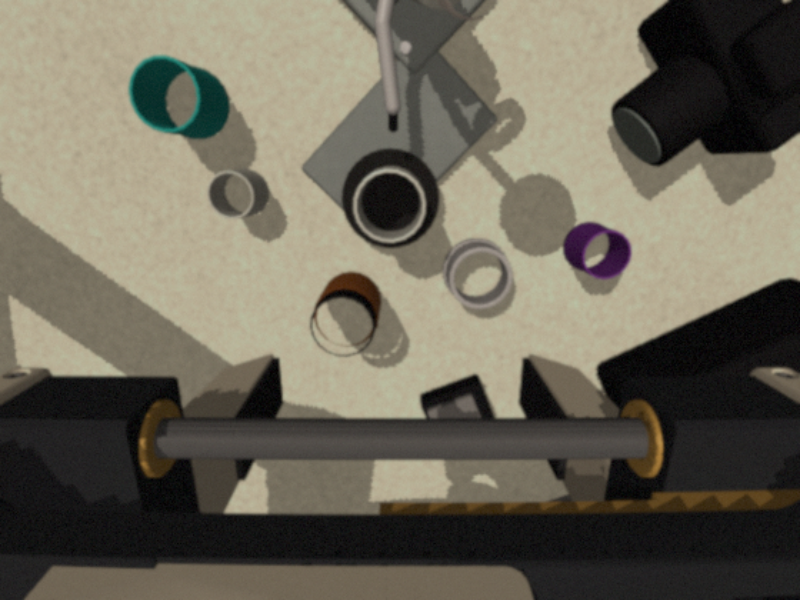

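The zoomed wrist view has the hood rim at about (row 204, col 390) in 800-px scale, with the stage disc concentric around (198,391). The adapter is at (273,478).

```bash
python3 - <<'E'
from ring import *
c=cam('wrist');s=.7
a=lambda r,q:(r*s,q*s)
print('hoodtop',atz(c,a(204,390),84),'stage',atz(c,a(198,391),22),'nozzle',atz(c,a(128,393),58))
print('adapter top38',atz(c,a(272,479),38),atz(c,a(272,479),6))
# Hough-ish: detailed circle fit on grayscale edges
g=cv2.cvtColor(c['img'],cv2.COLOR_RGB2GRAY)
for nm,ctr,z,r in (('hood top',(547,-160),84,29),('hood in',(547,-160),84,26),('adapter top',(598,-255),38,30),('adapter inner',(598,-255),38,25),('flange',(598,-255),6,33),('stage',(547,-160),22,45)):
    gx=cv2.Sobel(g,5,1,0);gy=cv2.Sobel(g,5,0,1);m=cv2.GaussianBlur(np.hypot(gx,gy),(0,0),1)
    best=[]
    th=np.linspace(0,2*np.pi,72,endpoint=False)
    for dx in range(-14,15):
        for dy in range(-14,15):
            X=np.c_[ctr[0]+dx+r*np.cos(th),ctr[1]+dy+r*np.sin(th),np.full(72,z)]
            p=proj(c,X); v=cv2.remap(m.astype(np.float32),p[:,1].astype(np.float32)[None],p[:,0].astype(np.float32)[None],1)[0]
            best.append((np.minimum(v,150).mean(),ctr[0]+dx,ctr[1]+dy))
    print(nm,sorted(best)[-3:])
E
```

```text
hoodtop [ 548.2 -161.7   84. ] stage [ 547.9 -161.2   22. ] nozzle [ 572.1 -108.1   58. ]
adapter top38 [ 599.4 -253.2   38. ] [ 601.9 -262.2    6. ]
hood top [(np.float32(150.0), 549, -162), (np.float32(150.0), 549, -161), (np.float32(150.0), 549, -160)]
hood in [(np.float32(150.0), 549, -164), (np.float32(150.0), 549, -163), (np.float32(150.0), 549, -162)]
adapter top [(np.float32(110.06467), 598, -251), (np.float32(111.39257), 599, -252), (np.float32(112.84128), 598, -252)]
adapter inner [(np.float32(120.89902), 597, -248), (np.float32(120.98959), 597, -247), (np.float32(121.049805), 598, -247)]
flange [(np.float32(107.890656), 601, -261), (np.float32(108.14881), 600, -260), (np.float32(108.838585), 600, -261)]
stage [(np.float32(146.8297), 548, -160), (np.float32(148.32857), 547, -161), (np.float32(148.3406), 548, -161)]
```

play_rows --rows '[[[0.35, 0.6, 0], [0, 0, 0]], [[0, 1.0, -0.5], [0, 0, 0]], [[0, 0, -1], [0, 0, 0]], [[0, 0, -1], [0, 0, 0]], [[0, 0, -1], [0, 0, 0]], [[0, 0, -1], [0, 0, 0]], [[0, 0, 0], [0, 0, 0]], [[0, 0, 0], [0, 0, 0]]]'

```text
time: 6.15
tool_pos: [549.4, -161.8, 133.5]
tcp_rot: [3.14, -0.0, 1.192]
contact_force: [0.9, 0.8, 0.4]
grip_width: 92.0
finger_force: 0.0
```

```bash
python3 - <<'E'
from ring import *
c=cam('wrist'); save(c,'w3.png'); print(get_obs()['tool_pos'],-c['R'].T@c['t'])
g=cv2.cvtColor(c['img'],cv2.COLOR_RGB2GRAY)
for q,z in dict(stage=22,nozzle=58,hood=22,plunger_head=135,adapter=0).items(): print(q,[(np.round(r['at']),round(r['p'],2),atz(c,r['at'],z)) for r in pinpoint(q,'wrist')[:3]])
E
```

```text
[ 549.6 -162.   133.9] [578.8 -88.  317.8]
stage [(array([203., 279.]), 0.85, array([ 548.3, -163.1,   22. ]))]
nozzle [(array([200., 280.]), 0.67, array([ 553.4, -151.7,   58. ]))]
hood [(array([108.,  94.]), 0.8, array([427.2, -19.4,  22. ])), (array([188., 141.]), 0.75, array([ 431.4, -100.7,   22. ])), (array([202., 276.]), 0.68, array([ 546.3, -161. ,   22. ]))]
plunger_head []
adapter [(array([258., 358.]), 0.61, array([ 603.2, -258. ,    0. ]))]
```

View pics/w3.png

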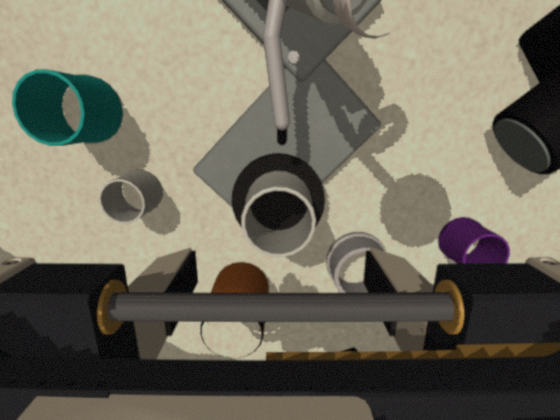

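The hood sits centred between the fingers (rim centre about (220,280), jaw gap columns 195–365). The nozzle tip, at (137,283), is clear of both fingers.

```bash
python3 - <<'E'
from ring import *
c=cam('wrist'); print('hood top now',atz(c,(220,280.5),84))
o2=np.array([568.2,-136,451.])
c2=dict(c); c2['t']=-c['R']@o2   # same orientation, earlier place
print('tri hood top',tri([ray(c,(220,280.5)),ray(c2,(142.8,273))]))
E
```

```text
hood top now [ 550.  -160.6   84. ]
tri hood top (array([ 549.7, -161.2,   82. ]), [np.float64(0.043010001083143484), np.float64(0.04301000108332503)])
```

play_rows --rows '[[[0, 0, -0.8], [0, 0, 0]], [[0, 0, -0.8], [0, 0, 0]], [[0, 0, -0.7], [0, 0, 0]], [[0, 0, 0], [0, 0, 0]]]'

```text
time: 7.0
tool_pos: [547.5, -161.6, 62.0]
tcp_rot: [-3.138, -0.0, 1.191]
contact_force: [-0.5, 0.0, 1.0]
grip_width: 91.6
finger_force: 0.0
```

play_rows --rows '[[[0, 0, 0], [0, 0, 0]], [[0, 0, 0], [0, 0, 0]], [[0, 0, 0], [0, 0, 0]], [[0, 0, 0], [0, 0, 0]], [[0, 0, 0], [0, 0, 0]], [[0, 0, 0], [0, 0, 0]]]' --hand -1

```text
time: 7.75
tool_pos: [548.5, -162.0, 63.2]
tcp_rot: [3.142, 0.0, 1.192]
contact_force: [-0.5, -0.1, 0.5]
grip_width: 36.5
finger_force: 0.0
```

```bash
python3 - <<'E'
from ring import *
c=cam('wrist'); save(c,'w4.png'); o=get_obs(); print(o['tool_pos'],o['grip_width'],o['finger_force'])
E
```

```text
[ 548.5 -162.    63.2] 32.49469169571876 0.0
```

View pics/w4.png

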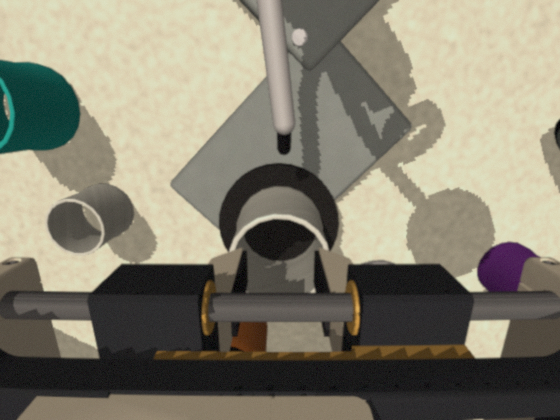

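```bash
python3 - <<'E'
from ring import *
c=cam('wrist'); o=get_obs(); print(o['grip_width'],o['finger_force'],o['contact_force'],o['moment'])
Rt=R.from_euler('xyz',o['tcp_rot']).as_matrix(); t=np.array(o['tool_pos'])
P=lambda *v:proj(c,t+Rt@np.array(v,float))[0]
for z in (14,0,-20): print(z,P(0,29,z),P(0,-29,z),P(0,18,z),P(0,-18,z))
print(proj(c,[[549,-161,84]]))
h=trace('hood','wrist')
for r in h[:3]: print(r['p'],r['at'])
g=c['img']; crop=cv2.resize(g[180:340,180:380],(800,640))[:600,:,::-1]; cv2.imwrite('pics/w5.png',crop)
for n in ('scene','side'):
    k=cam(n); p=proj(k,[[549,-161,60]])[0].astype(int); cv2.imwrite('pics/c_%s.png'%n,cv2.resize(k['img'][p[0]-30:p[0]+30,p[1]-40:p[1]+40,::-1],(400,300),interpolation=2))
a=cv2.imread('pics/c_scene.png');b=cv2.imread('pics/c_side.png');cv2.imwrite('pics/c2.png',np.vstack([np.hstack([a,b]),cv2.resize(crop,(400,300)).repeat(1,0) if 0 else np.hstack([cv2.resize(crop,(400,300)),a*0])]))
E
```

```text
28.581070104213158 0.0 [-0.   0.5 -0.7] [-0.  -0.1  0. ]
14 [239.1 323.3] [239.1 236.5] [239.1 306.9] [239.1 253. ]
0 [247.4 326.2] [247.4 233.6] [247.4 308.6] [247.4 251.1]
-20 [261.4 331. ] [261.4 228.6] [261.5 311.6] [261.5 248. ]
[[260.4 280. ]]
0.94 [217.8, 279.8]
0.83 [266.2, 504.7]
0.8 [221.5, 84.7]
```

View pics/c2.png

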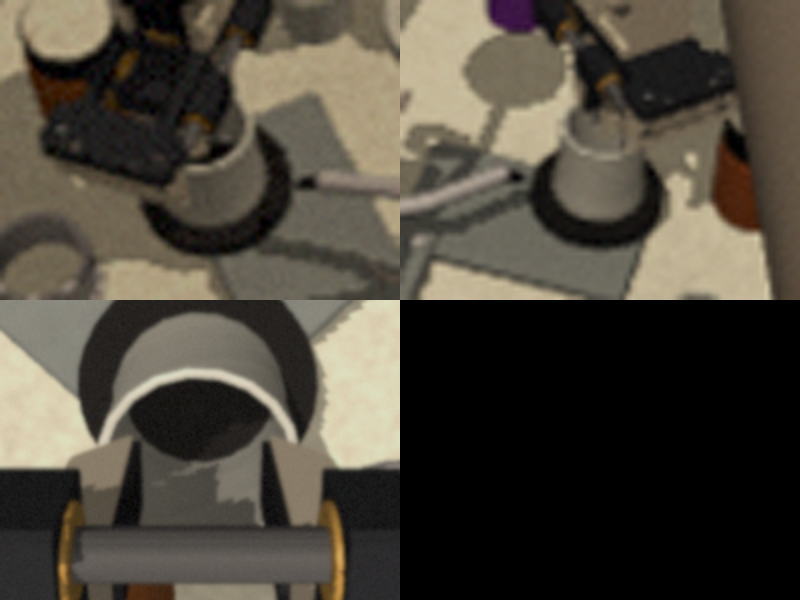

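The fingers closed above the hood without touching it: they show at a depth about 38 mm nearer the camera than the stated tip length implies. I'll open the hand and estimate the real fingertip position in the tool frame from the open-jaw picture.

play_rows --rows '[[[0, 0, 0.3], [0, 0, 0]], [[0, 0, 0], [0, 0, 0]], [[0, 0, 0], [0, 0, 0]], [[0, 0, 0], [0, 0, 0]], [[0, 0, 0], [0, 0, 0]], [[0, 0, 0], [0, 0, 0]], [[0, 0, 0], [0, 0, 0]], [[0, 0, 0], [0, 0, 0]]]' --hand 1

```text
time: 9.0
tool_pos: [548.5, -162.0, 72.2]
tcp_rot: [3.141, 0.0, 1.191]
contact_force: [-0.3, -0.0, -0.6]
grip_width: 89.6
finger_force: 0.0
```

```bash
python3 - <<'E'
from h import *
np.set_printoptions(precision=2,suppress=True)
o=get_obs(); print(o['tool_pos'],o['grip_width'])
c=cam('wrist'); h=np.array(capture('wrist')['hand_eye']); print(h, c['K'][0,0])
Rt=R.from_euler('xyz',o['tcp_rot']).as_matrix(); t=np.array(o['tool_pos'])
from scipy.optimize import least_squares
w=o['grip_width']/2
# near tip inner corners at (252,195),(252,365)
f=lambda v:(proj(c,[t+Rt@np.array([v[0],s*w,v[1]]) for s in(1,-1)])-np.array([[252,365],[252,195]])).ravel()
s=least_squares(f,[9.5,0]); print('corner x,z in tool',s.x,s.fun)
for z in (14,-24): print(z,proj(c,[t+Rt@np.array([x,w,z]) for x in(9.5,-9.5)]))
# is the lamp disc seen in scene/side consistent etc: gripper tip location in scene & side
for n in('scene','side'):
    k=cam(n); print(n,[np.round(proj(k,[t+Rt@np.array([0,y,z]) for y in(46,-46)])).tolist() for z in(14,-24)])
    p=proj(k,[t])[0].astype(int); cv2.imwrite('pics/d_%s.png'%n,cv2.resize(k['img'][p[0]-40:p[0]+40,p[1]-40:p[1]+40,::-1],(400,400),interpolation=0)); print('crop origin',p-40,'x5')
cv2.imwrite('pics/d2.png',np.hstack([cv2.imread('pics/d_scene.png'),cv2.imread('pics/d_side.png')]))
E
```

```text
[ 548.51 -162.02   72.24] 89.62979134633677
[[  -0.     -0.96   -0.29   79.42]
 [   1.     -0.     -0.      0.36]
 [   0.     -0.29    0.96 -184.26]
 [   0.      0.      0.      1.  ]] 318.714807325326
corner x,z in tool [ 10.38 -30.17] [-0.01 -0.21  0.01 -0.2 ]
14 [[225.69 347.81]
 [252.15 346.06]]
-24 [[248.83 361.82]
 [279.85 359.23]]
scene [[[253.0, 186.0], [227.0, 199.0]], [[246.0, 184.0], [219.0, 197.0]]]
crop origin [196 151] x5
side [[[185.0, 316.0], [203.0, 329.0]], [[177.0, 316.0], [195.0, 330.0]]]
crop origin [150 282] x5
```

View pics/d2.png

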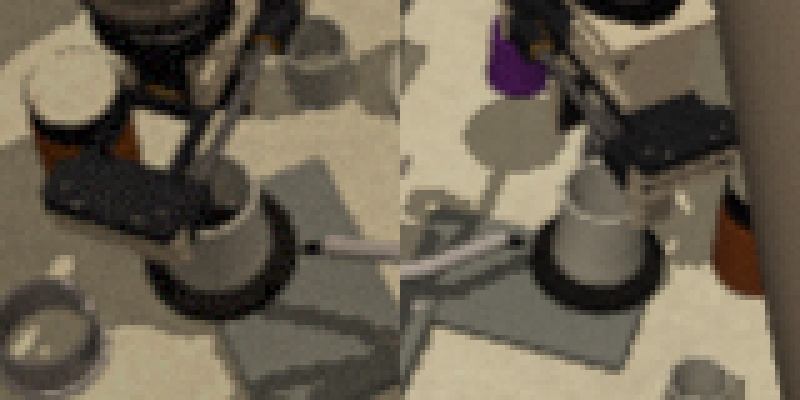

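Both outside views confirm it: the real fingertips sit about 30 mm behind the nominal TCP, well above the predicted spot, and are level with the hood rim. I'll go lower, in steps, watching the force.

play_rows --rows '[[[0, 0, -0.6], [0, 0, 0]], [[0, 0, 0], [0, 0, 0]], [[0, 0, 0], [0, 0, 0]]]'

```text
time: 9.57
tool_pos: [548.7, -162.1, 54.6]
tcp_rot: [3.141, 0.0, 1.191]
contact_force: [0.5, -0.0, 0.9]
grip_width: 91.7
finger_force: 0.0
```

play_rows --rows '[[[0, 0, -0.5], [0, 0, 0]], [[0, 0, -0.5], [0, 0, 0]], [[0, 0, 0], [0, 0, 0]]]'

```text
time: 9.95
tool_pos: [547.2, -161.5, 22.4]
tcp_rot: [-3.138, -0.0, 1.191]
contact_force: [0.4, -0.2, -0.7]
grip_width: 91.7
finger_force: 0.0
```

play_rows --rows '[[[0, 0, 0], [0, 0, 0]], [[0, 0, 0], [0, 0, 0]], [[0, 0, 0], [0, 0, 0]], [[0, 0, 0], [0, 0, 0]], [[0, 0, 0], [0, 0, 0]], [[0, 0, 0], [0, 0, 0]]]' --hand -1

```text
time: 10.7
tool_pos: [548.7, -162.1, 24.5]
tcp_rot: [3.141, 0.0, 1.191]
contact_force: [-0.1, -0.1, 1.3]
grip_width: 58.7
finger_force: 30.0
```

play_rows --rows '[[[0, 0, 0.5], [0, 0, 0]], [[0, 0, 1], [0, 0, 0]], [[0, 0, 1], [0, 0, 0]], [[-0.4, 0, 1], [0, 0, 0]], [[-0.8, 0, 0.8], [0, 0, 0]], [[-1, 0, 0.7], [0, 0, 0]], [[-1, 0, 0.5], [0, 0, 0]], [[-0.8, 0.4, 0], [0, 0, 0]], [[0, 0.8, 0], [0, 0, 0]], [[0, 1, 0], [0, 0, 0]], [[0, 1, 0], [0, 0, 0]], [[0, 1, 0], [0, 0, 0]]]'

```text
time: 12.2
tool_pos: [428.4, -35.1, 190.1]
tcp_rot: [3.14, -0.0, 1.191]
contact_force: [-0.9, -0.6, -0.6]
grip_width: 59.1
finger_force: 30.0
```

play_rows --rows '[[[0, 1, 0], [0, 0, 0]], [[0, 1, 0], [0, 0, 0]], [[0, 1, 0], [0, 0, 0]], [[0, 1, 0], [0, 0, 0]], [[0, 1, 0], [0, 0, 0]], [[0, 1, 0], [0, 0, 0]], [[0, 1, 0], [0, 0, 0]], [[0, 1, 0], [0, 0, 0]], [[0.2, 1, 0], [0, 0, 0]], [[0.6, 1, 0], [0, 0, 0]], [[1, 0.8, 0], [0, 0, 0]], [[1, 0.5, 0], [0, 0, 0]]]'

```text
time: 13.7
tool_pos: [513.0, 304.3, 190.2]
tcp_rot: [3.141, -0.001, 1.193]
contact_force: [0.7, -0.1, -0.4]
grip_width: 59.0
finger_force: 30.0
```

play_rows --rows '[[[1, 0.2, 0], [0, 0, 0]], [[0.8, 0, 0], [0, 0, 0]], [[0.3, 0, 0], [0, 0, 0]], [[0, 0, 0], [0, 0, 0]], [[0, 0, 0], [0, 0, 0]]]'

```text
time: 14.32
tool_pos: [574.7, 309.0, 189.6]
tcp_rot: [-3.141, 0.0, 1.192]
contact_force: [0.1, 0.8, -1.0]
grip_width: 58.7
finger_force: 30.0
```

```bash
python3 - <<'E'
from ring import *
c=cam('wrist'); o=get_obs(); print(o['tool_pos'],o['tcp_rot'],np.round(o['joint_positions'],2),o['finger_force'],o['grip_width'])
for n in ('wrist','scene','side'):
    if n!='wrist': c=cam(n)
    for q,z in (('mat',0),('hood',o['tool_pos'][2]-2.5)):
        print(n,q,[(np.round(r['at']),round(r['p'],2),atz(c,r['at'],z)) for r in pinpoint(q,n)[:4]])
    for r in trace('mat',n)[:2]:
        cs=max(cv2.findContours(r['mask'].astype(np.uint8),0,2)[0],key=len)[:,0,:]
        print('mat',r['p'],circ(c,[(v,u) for u,v in cs],4))
E
```

```text
[574.7 309.1 189.7] [-3.1 -0.   1.2] [0.4 0.6 1.1 0.  1.4 0.8] 29.9709230940789 59.052537514187236
wrist mat [(array([162., 279.]), 0.9, array([583.1, 333.9,   0. ]))]
wrist hood [(array([245., 278.]), 0.8, array([573.6, 310.1, 187.2]))]
mat 0.87 (582.0033569335938, 336.5399169921875, 62.230594635009766)
scene mat [(array([251., 365.]), 0.69, array([582.6, 339.1,   0. ])), (array([250., 118.]), 0.62, array([ 535.1, -388.3,    0. ]))]
scene hood [(array([211., 216.]), 0.7, array([540.9, -86.2, 187.2])), (array([300., 154.]), 0.54, array([ 790.7, -233.5,  187.2])), (array([210., 361.]), 0.5, array([562.4, 302.7, 187.2])), (array([213., 243.]), 0.5, array([552.1, -14.7, 187.2]))]
mat 0.59 (578.6085205078125, 337.5373229980469, 61.93861770629883)
side mat [(array([290., 204.]), 0.9, array([589. , 338.8,   0. ]))]
side hood [(array([252., 325.]), 0.71, array([336.3, 106.4, 187.2])), (array([249., 209.]), 0.41, array([573.7, 310.6, 187.2]))]
mat 0.91 (586.242431640625, 333.4251708984375, 63.55663299560547)
```

play_rows --rows '[[[0.27, 0.9, -0.2], [0, 0, 0]], [[0, 0, -0.8], [0, 0, 0]], [[0, 0, -1], [0, 0, 0]], [[0, 0, -1], [0, 0, 0]], [[0, 0, -1], [0, 0, 0]], [[0, 0, -1], [0, 0, 0]], [[0, 0, -0.6], [0, 0, 0]], [[0, 0, 0], [0, 0, 0]], [[0, 0, 0], [0, 0, 0]]]'

```text
time: 16.05
tool_pos: [584.5, 336.4, 22.5]
tcp_rot: [3.14, -0.002, 1.192]
contact_force: [0.2, 0.3, -0.5]
grip_width: 58.6
finger_force: 30.0
```

play_rows --rows '[[[0, 0, -0.15], [0, 0, 0]], [[0, 0, -0.15], [0, 0, 0]], [[0, 0, -0.1], [0, 0, 0]], [[0, 0, 0], [0, 0, 0]], [[0, 0, 0], [0, 0, 0]]]'

```text
time: 16.68
tool_pos: [583.7, 336.1, 9.3]
tcp_rot: [3.141, -0.0, 1.192]
contact_force: [0.6, -0.8, -0.3]
grip_width: 58.9
finger_force: 30.0
```

play_rows --rows '[[[0, 0, -0.06], [0, 0, 0]], [[0, 0, -0.03], [0, 0, 0]], [[0, 0, 0], [0, 0, 0]], [[0, 0, 0], [0, 0, 0]]]'

```text
time: 17.18
tool_pos: [583.6, 336.0, 6.6]
tcp_rot: [3.141, -0.0, 1.191]
contact_force: [-0.9, 0.5, -0.3]
grip_width: 58.5
finger_force: 30.0
```

play_rows --rows '[[[0, 0, -0.04], [0, 0, 0]], [[0, 0, 0], [0, 0, 0]], [[0, 0, 0], [0, 0, 0]]]'

```text
time: 17.55
tool_pos: [583.7, 336.1, 6.3]
tcp_rot: [3.141, -0.001, 1.192]
contact_force: [-2.4, -1.8, 5.7]
grip_width: 58.7
finger_force: 30.1
```

Force rises to 5.7 N, so the hood has touched the mat. I'll release and rise.

play_rows --rows '[[[0, 0, 0], [0, 0, 0]], [[0, 0, 0], [0, 0, 0]], [[0, 0, 0], [0, 0, 0]], [[0, 0, 0], [0, 0, 0]], [[0, 0, 0.3], [0, 0, 0]], [[0, 0, 0.8], [0, 0, 0]], [[0, 0, 1], [0, 0, 0]], [[0, 0, 1], [0, 0, 0]], [[0, 0, 1], [0, 0, 0]], [[0, 0, 1], [0, 0, 0]], [[0, 0, 0.8], [0, 0, 0]], [[-0.5, 0, 0], [0, 0, 0]]]' --hand 1

```text
time: 19.05
tool_pos: [570.2, 336.3, 185.6]
tcp_rot: [3.137, -0.004, 1.191]
contact_force: [-0.3, -0.5, 0.3]
grip_width: 92.1
finger_force: 0.0
```

```bash
python3 - <<'E'
from ring import *
for n in ('wrist','side'):
    c=cam(n); print(get_obs()['tool_pos'])
    for q,z in (('mat',0),('hood',4)):
        print(n,q,[(np.round(r['at']),round(r['p'],2),atz(c,r['at'],z)) for r in pinpoint(q,n)[:4]])
E
```

```text
[567.5 336.5 184.5]
wrist mat [(array([180., 292.]), 0.98, array([586.8, 336.7,   0. ]))]
wrist hood []
[568.7 336.  182.7]
side mat [(array([291., 202.]), 0.9, array([591.7, 344.3,   0. ]))]
side hood [(array([290., 205.]), 0.95, array([584.4, 338.1,   4. ])), (array([251., 328.]), 0.64, array([407.8, -22.2,   4. ]))]
```

play_rows --rows '[[[-1, -0.2, 0.3], [0, 0, 0]], [[-1, -0.6, 0.1], [0, 0, 0]], [[-1, -1, 0], [0, 0, 0]], [[-1, -1, 0], [0, 0, 0]], [[-0.6, -1, 0], [0, 0, 0]], [[0, -1, 0], [0, 0, 0]], [[0, -1, 0], [0, 0, 0]], [[0, -1, 0], [0, 0, 0]], [[0, -1, 0], [0, 0, 0]], [[0, -1, 0], [0, 0, 0]], [[0, -1, 0], [0, 0, 0]], [[0, -1, 0], [0, 0, 0]]]'

```text
time: 20.85
tool_pos: [430.9, 10.8, 194.3]
tcp_rot: [3.141, 0.0, 1.191]
contact_force: [0.4, -0.2, 1.0]
grip_width: 91.6
finger_force: 0.0
```

play_rows --rows '[[[0, -1, 0], [0, 0, 0]], [[0, -1, 0], [0, 0, 0]], [[0, -1, 0], [0, 0, 0]], [[0, -1, 0], [0, 0, 0]], [[0, -1, 0], [0, 0, 0]], [[0, -1, 0], [0, 0, 0]], [[0.3, -1, 0], [0, 0, 0]], [[0.8, -1, 0], [0, 0, 0]], [[1, -1, 0], [0, 0, 0]], [[1, -0.6, 0], [0, 0, 0]], [[1, -0.4, 0], [0, 0, 0]], [[0.5, 0, 0], [0, 0, 0]]]'

```text
time: 22.35
tool_pos: [569.7, -289.2, 193.3]
tcp_rot: [-3.141, -0.0, 1.191]
contact_force: [0.4, 0.3, 0.8]
grip_width: 91.8
finger_force: 0.0
```

play_rows --rows '[[[0.2, 0, 0], [0, 0, 0]], [[0, 0, 0], [0, 0, 0]]]'

```text
time: 22.6
tool_pos: [574.5, -287.9, 193.9]
tcp_rot: [-3.141, -0.0, 1.192]
contact_force: [-0.1, 0.4, 0.1]
grip_width: 91.7
finger_force: 0.0
```

```bash
cat > ad.py <<'E'
from ring import *
c=cam('wrist'); print(get_obs()['tool_pos'],-c['R'].T@c['t'])
for q,z in dict(adapter=0,stage=22,nozzle=58,plunger_head=135,lamp_disc=300,jar=0).items(): print(q,[(np.round(r['at'],1),round(r['p'],2),atz(c,r['at'],z)) for r in pinpoint(q,'wrist')[:2]])
g=cv2.cvtColor(c['img'],cv2.COLOR_RGB2GRAY).astype(np.float32)
m=cv2.GaussianBlur(np.hypot(cv2.Sobel(g,5,1,0),cv2.Sobel(g,5,0,1)),(0,0),1.); th=np.linspace(0,2*np.pi,72,endpoint=False)
# joint model: outer top r30@38, inner top r25@38, flange r33@3
best=[]
for x in np.arange(580,620,1.):
  for y in np.arange(-275,-230,1.):
    v=[]
    for z,r in((38,30),(38,25),(3,33)):
        p=proj(c,np.c_[x+r*np.cos(th),y+r*np.sin(th),np.full(72,z)]).astype(np.float32)
        v.append(np.minimum(cv2.remap(m,p[:,1][None],p[:,0][None],1),150).mean())
    best.append((sum(v),x,y,*np.round(v)))
print(*sorted(best)[-4:],sep='\n')
save(c,'ad.png')
E
python3 ad.py
```

```text
[ 574.2 -287.9  194.2] [ 604.3 -214.3  378.2]
adapter []
stage [(array([ 87.3, 212. ]), 0.76, array([ 547.8, -161.3,   22. ])), (array([177.9, 189. ]), 0.29, array([ 482.5, -239.1,   22. ]))]
nozzle []
plunger_head []
lamp_disc []
jar [(array([180.8, 189.4]), 0.92, array([ 473.8, -244. ,    0. ]))]
(np.float32(288.03802), np.float64(600.0), np.float64(-256.0), np.float32(84.0), np.float32(113.0), np.float32(91.0))
(np.float32(288.70935), np.float64(600.0), np.float64(-258.0), np.float32(76.0), np.float32(119.0), np.float32(94.0))
(np.float32(292.25366), np.float64(599.0), np.float64(-257.0), np.float32(80.0), np.float32(119.0), np.float32(94.0))
(np.float32(298.87848), np.float64(600.0), np.float64(-257.0), np.float32(80.0), np.float32(123.0), np.float32(96.0))
```

View pics/ad.png

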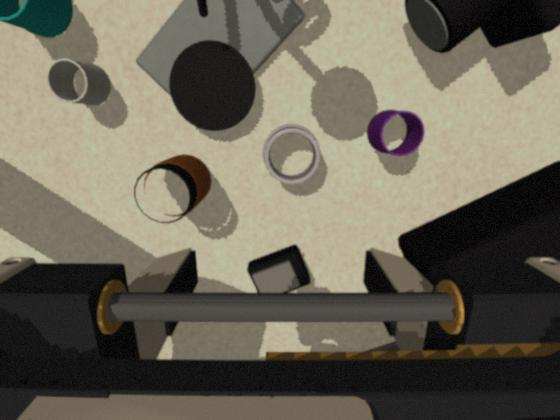

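The view shows the adapter ring at (154,292), and the stage empty at (85,212). The jar at (185,175) is tall enough to meet the gripper body at the present yaw, so I turn about 67° first.

play_rows --rows '[[[0.4, 0.5, 0], [0, 0, 0.9]], [[0.46, 0.55, 0], [0, 0, 1]], [[0, 0, -0.5], [0, 0, 1]], [[0, 0, -0.5], [0, 0, 1]], [[0, 0, -0.5], [0, 0, 1]], [[0, 0, -0.5], [0, 0, 1]], [[0, 0, -0.5], [0, 0, 1]], [[0, 0, -0.5], [0, 0, 1]], [[0, 0, -0.4], [0, 0, 0.5]], [[0, 0, 0], [0, 0, 0]], [[0, 0, 0], [0, 0, 0]]]'

```text
time: 24.32
tool_pos: [600.7, -256.7, 93.0]
tcp_rot: [3.141, 0.001, 2.363]
contact_force: [0.3, 0.5, -0.5]
grip_width: 91.6
finger_force: 0.0
```

```bash
python3 ad.py; python3 - <<'E'
from h import *
o=get_obs(); print(np.round(o['tool_pos'],1),o['tcp_rot'],np.round(o['joint_positions'],2))
E
```

```text
[ 600.8 -256.7   93.2] [ 544.7 -200.9  277.2]
adapter []
stage [(array([ 79.6, 317.2]), 0.6, array([ 545.8, -163.3,   22. ]))]
nozzle [(array([ 39.1, 417.8]), 0.57, array([ 572.2, -107.2,   58. ]))]
plunger_head []
lamp_disc [(array([ 77.7, 504.8]), 0.5, array([ 535.9, -213.5,  300. ]))]
jar []
(np.float32(277.36203), np.float64(601.0), np.float64(-258.0), np.float32(91.0), np.float32(108.0), np.float32(78.0))
(np.float32(288.58026), np.float64(599.0), np.float64(-258.0), np.float32(85.0), np.float32(120.0), np.float32(84.0))
(np.float32(292.66928), np.float64(600.0), np.float64(-257.0), np.float32(93.0), np.float32(118.0), np.float32(81.0))
(np.float32(302.081), np.float64(600.0), np.float64(-258.0), np.float32(95.0), np.float32(120.0), np.float32(87.0))
[ 600.5 -256.6   92.6] [3.14138935e+00 4.24849213e-04 2.36415338e+00] [-0.52  0.67  1.28  0.    1.19 -1.31]
```

play_rows --rows '[[[0, -0.04, -0.8], [0, 0, 0]], [[0, 0, -0.9], [0, 0, 0]], [[0, 0, -0.7], [0, 0, 0]], [[0, 0, -0.4], [0, 0, 0]], [[0, 0, 0], [0, 0, 0]]]'

```text
time: 25.3
tool_pos: [600.0, -257.5, 7.7]
tcp_rot: [-3.141, -0.001, 2.364]
contact_force: [0.2, 0.2, -0.3]
grip_width: 92.2
finger_force: 0.0
```

play_rows --rows '[[[0, 0, -0.4], [0, 0, 0]], [[0, 0, -0.3], [0, 0, 0]], [[0, 0, 0], [0, 0, 0]], [[0, 0, 0], [0, 0, 0]]]'

```text
time: 25.8
tool_pos: [600.6, -257.8, -12.5]
tcp_rot: [3.141, 0.0, 2.364]
contact_force: [0.4, -0.4, -0.1]
grip_width: 91.9
finger_force: 0.0
```

play_rows --rows '[[[0, 0, -0.12], [0, 0, 0]], [[0, 0, 0], [0, 0, 0]]]'

```text
time: 26.05
tool_pos: [600.3, -257.6, -16.4]
tcp_rot: [3.142, -0.0, 2.364]
contact_force: [0.4, -0.3, -0.1]
grip_width: 92.1
finger_force: 0.0
```

play_rows --rows '[[[0, 0, 0], [0, 0, 0]], [[0, 0, 0], [0, 0, 0]], [[0, 0, 0], [0, 0, 0]], [[0, 0, 0], [0, 0, 0]], [[0, 0, 0], [0, 0, 0]], [[0, 0, 0], [0, 0, 0]]]' --hand -1

```text
time: 26.8
tool_pos: [600.4, -257.7, -16.3]
tcp_rot: [3.142, -0.0, 2.364]
contact_force: [0.2, -0.3, 1.1]
grip_width: 62.4
finger_force: 29.9
```

play_rows --rows '[[[0, 0, 0], [0, 0, 0]], [[0, 0, 0], [0, 0, 0]]]'

```text
time: 27.05
tool_pos: [600.4, -257.7, -16.3]
tcp_rot: [3.142, 0.0, 2.364]
contact_force: [-0.1, 0.2, 0.3]
grip_width: 62.5
finger_force: 29.9
```

play_rows --rows '[[[0, 0, 0.2], [0, 0, 0]], [[0, 0, 0.4], [0, 0, 0]], [[0, 0, 0.8], [0, 0, 0]], [[0, 0, 1], [0, 0, 0]], [[0, 0, 1], [0, 0, 0]], [[0, 0, 0], [0, 0, 0]], [[0, 0, 0], [0, 0, 0]]]'

```text
time: 27.92
tool_pos: [599.9, -257.4, 85.0]
tcp_rot: [-3.141, -0.001, 2.364]
contact_force: [0.0, 0.4, -1.8]
grip_width: 62.4
finger_force: 29.8
```

```bash
python3 - <<'E'
from ring import *
for n in ('scene','side','wrist'):
    c=cam(n); o=get_obs()
    print(n,o['tool_pos'],o['grip_width'],o['finger_force'],o['contact_force'],[(np.round(r['at']),round(r['p'],2),atz(c,r['at'],102)) for r in pinpoint('adapter',n)[:3]])
    if n=='wrist':
        p=proj(c,[[o['tool_pos'][0],o['tool_pos'][1],o['tool_pos'][2]+16]])[0]; print(p)
        cr=c['img'][120:360,120:440,::-1]; w=cv2.resize(cr,(800,600))
        k=cam('side'); q=proj(k,[[600,-257,102]])[0].astype(int); s=cv2.resize(k['img'][q[0]-30:q[0]+30,q[1]-40:q[1]+40,::-1],(400,300))
        k=cam('scene'); q=proj(k,[[600,-257,102]])[0].astype(int); s2=cv2.resize(k['img'][q[0]-30:q[0]+30,q[1]-40:q[1]+40,::-1],(400,300))
        cv2.imwrite('pics/h1.png',np.hstack([cv2.resize(w,(400,300)),np.vstack([cv2.resize(s,(200,150)),cv2.resize(s2,(200,150))])]) )
E
```

```text
scene [ 599.6 -257.2   84.4] 62.73139143792651 29.83522347814869 [-0.5 -0.5 -2. ] []
side [ 599.6 -257.3   84.2] 62.86712641448586 29.83589872426819 [-0.2  0.6 -1.5] [(array([167., 333.]), 0.87, array([ 576. , -248.1,  102. ])), (array([288., 205.]), 0.27, array([536. , 372.3, 102. ]))]
wrist [ 599.9 -257.4   84.6] 62.6656442033818 29.836078860098496 [ 0.2  0.1 -0.9] []
[258.3 279.7]
```

play_rows --rows '[[[-0.2, 0.3, 0.2], [0, 0, -0.9]], [[-0.2, 0.35, 0], [0, 0, -1]], [[-0.2, 0.35, 0], [0, 0, -1]], [[-0.2, 0.4, 0], [0, 0, -1]], [[-0.2, 0.4, 0], [0, 0, -1]], [[-0.2, 0.4, 0], [0, 0, -1]], [[-0.2, 0.4, 0], [0, 0, -1]], [[-0.2, 0.35, 0], [0, 0, -1]], [[-0.13, 0.25, 0], [0, 0, -0.5]], [[0, 0, 0], [0, 0, 0]], [[0, 0, 0], [0, 0, 0]]]'

```text
time: 29.7
tool_pos: [548.8, -162.0, 91.8]
tcp_rot: [3.141, 0.0, 1.193]
contact_force: [-0.5, -0.4, -1.1]
grip_width: 62.4
finger_force: 29.8
```

```bash
python3 - <<'E'
from ring import *
c=cam('wrist'); o=get_obs(); print(o['tool_pos'],o['tcp_rot'],o['grip_width'])
for q,z in (('stage',22),('nozzle',58),('adapter',o['tool_pos'][2]+16)): print(q,[(np.round(r['at']),round(r['p'],2),atz(c,r['at'],z)) for r in pinpoint(q,'wrist')[:3]])
g=cv2.cvtColor(c['img'],cv2.COLOR_RGB2GRAY).astype(np.float32)
m=cv2.GaussianBlur(np.hypot(cv2.Sobel(g,5,1,0),cv2.Sobel(g,5,0,1)),(0,0),1.); th=np.linspace(0,2*np.pi,120,endpoint=False)
def fit(cx,cy,z,r,R0=12):
    b=[]
    for x in np.arange(cx-R0,cx+R0):
        for y in np.arange(cy-R0,cy+R0):
            p=proj(c,np.c_[x+r*np.cos(th),y+r*np.sin(th),np.full(120,z)]).astype(np.float32)
            k=p[:,0]<245
            b.append((np.minimum(cv2.remap(m,p[k,1][None],p[k,0][None],1),100).mean(),x,y))
    return sorted(b)[-2:]
zb=o['tool_pos'][2]+16.3
print('stage',fit(548,-161,22,45)); print('ad top',fit(548,-161,zb+38,30)); print('flange',fit(548,-161,zb+6,33))
E
```

```text
[ 548.7 -162.1   91.8] [3.1 0.  1.2] 63.06434791764398
stage [(array([211., 280.]), 0.61, array([ 549.5, -159.1,   22. ]))]
nozzle [(array([141., 284.]), 0.97, array([ 574.7, -104.6,   58. ]))]
adapter [(array([212., 278.]), 0.32, array([ 558.1, -135.5,  107.8]))]
stage [(np.float32(94.27041), np.int64(549), np.int64(-161)), (np.float32(94.39321), np.int64(548), np.int64(-161))]Traceback (most recent call last):
  File "<stdin>", line 15, in <module>
  File "<stdin>", line 12, in fit
cv2.error: OpenCV(4.12.0) /io/opencv/modules/imgproc/src/imgwarp.cpp:1703: error: (-215:Assertion failed) !_map1.empty() in function 'remap'
```

play_rows --rows '[[[0, 0, -0.6], [0, 0, 0]], [[0, 0, -0.9], [0, 0, 0]], [[0, 0, -0.7], [0, 0, 0]], [[0, 0, -0.4], [0, 0, 0]], [[0, 0, 0], [0, 0, 0]], [[0, 0, 0], [0, 0, 0]]]'

```text
time: 30.65
tool_pos: [549.1, -162.0, 14.5]
tcp_rot: [3.14, 0.0, 1.192]
contact_force: [0.4, 0.9, -1.7]
grip_width: 62.8
finger_force: 29.8
```

play_rows --rows '[[[0, 0, -0.12], [0, 0, 0]], [[0, 0, -0.08], [0, 0, 0]], [[0, 0, 0], [0, 0, 0]], [[0, 0, 0], [0, 0, 0]]]'

```text
time: 31.15
tool_pos: [548.6, -161.7, 7.8]
tcp_rot: [3.141, -0.0, 1.192]
contact_force: [-0.1, 0.4, -1.7]
grip_width: 62.4
finger_force: 29.8
```

play_rows --rows '[[[0, 0, -0.05], [0, 0, 0]], [[0, 0, 0], [0, 0, 0]], [[0, 0, 0], [0, 0, 0]]]'

```text
time: 31.52
tool_pos: [548.5, -161.7, 6.2]
tcp_rot: [3.142, 0.0, 1.192]
contact_force: [0.4, -0.3, -1.9]
grip_width: 62.6
finger_force: 29.8
```

play_rows --rows '[[[0, 0, -0.04], [0, 0, 0]], [[0, 0, 0], [0, 0, 0]], [[0, 0, 0], [0, 0, 0]]]'

```text
time: 31.9
tool_pos: [548.7, -161.8, 5.5]
tcp_rot: [3.141, 0.0, 1.192]
contact_force: [-1.7, 0.1, 4.6]
grip_width: 62.7
finger_force: 30.1
```

play_rows --rows '[[[0, 0, 0], [0, 0, 0]], [[0, 0, 0], [0, 0, 0]], [[0, 0, 0], [0, 0, 0]], [[0, 0, 0], [0, 0, 0]], [[0, 0, 0.2], [0, 0, 0]], [[0, 0, 0.7], [0, 0, 0]], [[0, 0, 1], [0, 0, 0]], [[0, 0, 1], [0, 0, 0]], [[0, -0.3, 1], [0, 0, 0]], [[0, -0.8, 1], [0, 0, 0]], [[0.5, -0.8, 1], [0, 0, 0]], [[0.5, -0.8, 1], [0, 0, 0]]]' --hand 1

```text
time: 33.4
tool_pos: [578.7, -243.4, 213.8]
tcp_rot: [3.141, 0.0, 1.191]
contact_force: [1.2, -1.1, 0.1]
grip_width: 92.0
finger_force: 0.0
```

```bash
python3 - <<'E'
from ring import *
o=get_obs(); print(o['tool_pos'],o['tcp_rot'])
V={}
for n in ('wrist','scene','side'):
    V[n]=c=cam(n)
    for q,z in (('adapter',22),('stage',22),('plunger_head',135),('lamp_disc',300),('nozzle',58)):
        print(n,q,[(np.round(r['at']),round(r['p'],2),atz(c,r['at'],z)) for r in pinpoint(q,n)[:2]])
    for r in trace('plunger_head',n)[:2]: print('tr head',n,round(r['p'],2),np.round(r['at']),r['mask'].sum(),atz(c,r['at'],130))
c=V['wrist'];g=cv2.cvtColor(c['img'],cv2.COLOR_RGB2GRAY).astype(np.float32)
m=cv2.GaussianBlur(np.hypot(cv2.Sobel(g,5,1,0),cv2.Sobel(g,5,0,1)),(0,0),1.); th=np.linspace(0,2*np.pi,72,endpoint=False)
b=[]
for x in range(533,564):
  for y in range(-176,-146):
    v=0
    for z,r in((60,30),(60,25),(25,33)):
        p=proj(c,np.c_[x+r*np.cos(th),y+r*np.sin(th),np.full(72,z)]).astype(np.float32)
        v+=np.minimum(cv2.remap(m,p[:,1][None],p[:,0][None],1),150).mean()
    b.append((v,x,y))
print(sorted(b)[-3:]); save(c,'w7.png')
E
```

```text
[ 578.7 -243.4  213.8] [3.1 0.  1.2]
wrist adapter [(array([289., 285.]), 0.23, array([ 531.4, -378.2,   22. ]))]
wrist stage [(array([126., 225.]), 0.78, array([ 545.1, -157.3,   22. ]))]
wrist plunger_head [(array([ 65., 223.]), 0.56, array([ 581.5, -119.4,  135. ]))]
wrist lamp_disc [(array([287., 287.]), 0.72, array([ 589.5, -223.5,  300. ]))]
wrist nozzle [(array([ 65., 223.]), 0.73, array([ 573.5, -104.9,   58. ]))]
tr head wrist 0.17 [208. 210.] 1381 [ 521.8 -219.3  130. ]
scene adapter [(array([246., 195.]), 0.65, array([ 548.5, -158.2,   22. ]))]
scene stage [(array([240., 190.]), 0.84, array([ 528.6, -173.3,   22. ]))]
scene plunger_head [(array([254., 231.]), 0.65, array([647.5, -49.1, 135. ]))]
scene lamp_disc [(array([214., 244.]), 0.74, array([633.6,  -8.9, 300. ]))]
scene nozzle [(array([244., 212.]), 0.62, array([ 567. , -106.4,   58. ]))]
tr head scene 0.61 [256. 236.] 123 [649.  -37.6 130. ]
side adapter [(array([203., 320.]), 0.65, array([ 547.8, -153.2,   22. ])), (array([205., 279.]), 0.22, array([640.7, -51.3,  22. ]))]
side stage [(array([201., 319.]), 0.73, array([ 555.7, -157.1,   22. ]))]
side plunger_head [(array([180., 274.]), 0.67, array([655.3, -43.1, 135. ]))]
side lamp_disc [(array([150., 272.]), 0.69, array([635.9,  -8.8, 300. ]))]
side nozzle [(array([198., 304.]), 0.91, array([ 579.1, -105.9,   58. ]))]
tr head side 0.25 [299. 204.] 703 [497.6 408.5 130. ]
tr head side 0.21 [201. 320.] 343 [494.9 -75.2 130. ]
[(np.float32(440.4665), 549, -160), (np.float32(441.19284), 548, -161), (np.float32(442.02924), 549, -161)]
```

The adapter fit agrees at (549,-161), with its top at z 60: upright and centred. Next come shutting the hand, turning the camera to the outer side and tilting for the plunger.

play_rows --rows '[[[0.2, 0, 0], [0, 0, -1]], [[0.2, 0, 0], [0, 0, -1]], [[0.2, 0, 0], [0, 0, -1]], [[0.2, 0, 0], [0, 0, -1]], [[0.2, 0, 0], [0, 0, -1]], [[0.2, 0, 0], [0, 0, -1]], [[0.2, 0, 0], [0, 0, -1]], [[0.2, 0, 0], [0, 0, -1]], [[0.2, 0, 0], [0, 0, -1]], [[0.2, 0, 0], [0, 0, -1]], [[0.2, 0, 0], [0, 0, -1]], [[0, 0, 0], [0, 0, -1]]]' --hand -1

```text
time: 35.95
tool_pos: [644.8, -242.6, 211.7]
tcp_rot: [3.142, 0.0, -0.488]
contact_force: [0.0, -0.3, 0.6]
grip_width: 0.3
finger_force: 0.0
```

play_rows --rows '[[[0, 0, 0], [0, 0, -1]], [[0, 0, 0], [0, 0, -1]], [[0, 0, 0], [0, 0, -1]], [[0, 0, 0], [0, 0, -1]], [[0, 0, 0], [0, 0, -0.7]], [[0, 0, 0], [0.91, 0.41, 0]], [[0, 0, 0], [0.91, 0.41, 0]], [[0, 0, 0], [0.91, 0.41, 0]], [[0, 0, 0], [0.91, 0.41, 0]], [[0, 0, 0], [0.91, 0.41, 0]], [[0, 0, 0], [0, 0, 0]], [[0, 0, 0], [0, 0, 0]]]'

```text
time: 37.45
tool_pos: [641.1, -240.3, 211.7]
tcp_rot: [-3.13, 0.69, -1.136]
contact_force: [0.8, -0.5, 1.6]
grip_width: 0.4
finger_force: 0.0
```

```bash
cat > pl.py <<'E'
from h import *
np.set_printoptions(precision=3,suppress=True)
o=get_obs(); T=np.array(o['tool_pos']); M=R.from_euler('xyz',o['tcp_rot']).as_matrix()
px=np.array([-.4147,.91,0]); n=-px*np.sin(np.radians(35))+[0,0,np.cos(np.radians(35))]
head=np.array([651,-47,135.]); tip=T-30*M[:,2]
print('T',T,'tool x,y,z',M.T.tolist() and np.round(M.T,3)); print('q',np.round(o['joint_positions'],2),'t',o['time'],'w',o['grip_width'])
d=tip-head; print('tip above head along n',d@n,'lateral',d-(d@n)*n)
for s in (100,40,10,0): print(s,'move units',(head+s*n-tip)/30)
E
python3 pl.py
```

```text
T [ 641.107 -240.304  211.668] tool x,y,z [[ 0.325 -0.699 -0.637]
 [-0.91  -0.415 -0.009]
 [-0.258  0.582 -0.771]]
q [-0.63  1.21  0.04  0.52  2.45  2.39] t 37.45 w 0.44480435350356223
tip above head along n 191.25044237942842 lateral [ -47.65  -110.944  -56.862]
100 move units [ 0.865  5.286 -0.596]
40 move units [ 0.389  6.33  -2.235]
10 move units [ 0.151  6.852 -3.054]
0 move units [ 0.072  7.026 -3.327]
```

play_rows --rows '[[[0, 0.5, 0], [0, 0, 0]], [[0.1, 0.9, 0], [0, 0, 0]], [[0.2, 0.9, -0.1], [0, 0, 0]], [[0.2, 0.9, -0.1], [0, 0, 0]], [[0.2, 0.9, -0.2], [0, 0, 0]], [[0.17, 0.9, -0.2], [0, 0, 0]], [[0, 0.3, 0], [0, 0, 0]], [[0, 0, 0], [0, 0, 0]], [[0, 0, 0], [0, 0, 0]]]'

```text
time: 38.58
tool_pos: [666.8, -82.4, 193.9]
tcp_rot: [-3.131, 0.692, -1.137]
contact_force: [-0.7, -1.2, 0.0]
grip_width: 0.4
finger_force: 0.0
```

```bash
python3 pl.py; python3 - <<'E'
from h import *
np.set_printoptions(precision=1,suppress=True)
c=cam('wrist'); s=cam('side'); k=cam('scene')
for n,cc in(('wrist',c),('side',s),('scene',k)):
    for q in('plunger_head','lamp_disc'): print(n,q,[(np.round(r['at']),round(r['p'],2),atz(cc,r['at'],135 if q[0]=='p' else 300)) for r in pinpoint(q,n)[:2]])
a=cv2.resize(c['img'][:,:,::-1],(400,300)); f=lambda i,p,h:cv2.resize(i['img'][p[0]-h:p[0]+h,p[1]-h*4//3:p[1]+h*4//3,::-1],(400,300),interpolation=2)
P=[651,-60,170]; p1=proj(s,[P])[0].astype(int);p2=proj(k,[P])[0].astype(int)
cv2.imwrite('pics/fin.png',np.vstack([np.hstack([f(k,p2,48),f(s,p1,48)]),np.hstack([a,f(k,proj(k,[[549,-161,40]])[0].astype(int),24)])]))
E
```

```text
T [666.798 -82.394 193.9  ] tool x,y,z [[ 0.323 -0.699 -0.638]
 [-0.91  -0.414 -0.008]
 [-0.258  0.583 -0.77 ]]
q [-0.45  0.99  0.57  0.49  2.09  2.39] t 38.575 w 0.36586742147161705
tip above head along n 100.38149314947427 lateral [-0.338 -0.503 -0.225]
100 move units [ 0.008  0.023 -0.003]
40 move units [-0.467  1.067 -1.641]
10 move units [-0.705  1.589 -2.46 ]
0 move units [-0.785  1.763 -2.733]
wrist plunger_head [(array([204., 278.]), 0.81, array([653.2, -46.7, 135. ]))]
wrist lamp_disc []
side plunger_head [(array([175., 274.]), 0.63, array([671. , -58.9, 135. ]))]
side lamp_disc [(array([148., 272.]), 0.81, array([640.3, -13.6, 300. ]))]
scene plunger_head [(array([253., 228.]), 0.47, array([643.8, -56.7, 135. ]))]
scene lamp_disc [(array([213., 243.]), 0.56, array([629.4, -11.9, 300. ]))]
```

View pics/fin.png

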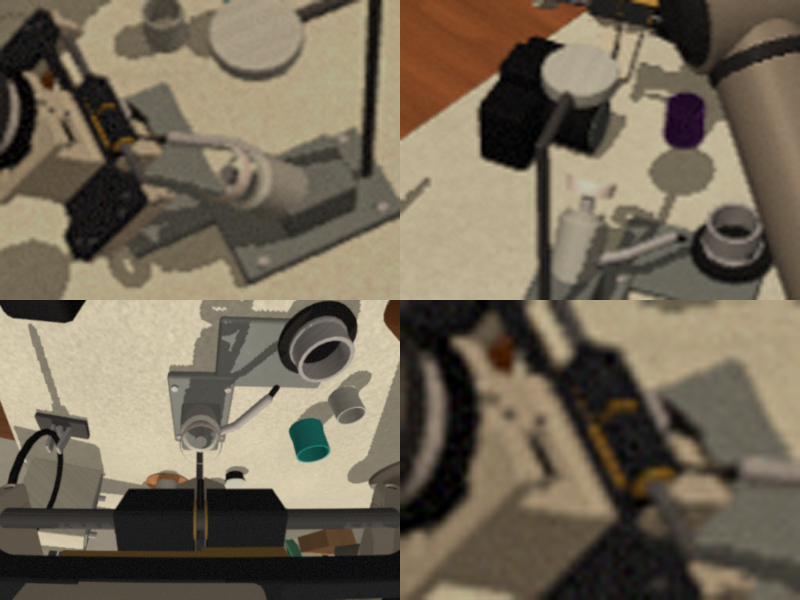

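The composite shows the closed fingers in line with the white plunger head (wrist view (435,200)), well clear of the lamp. The adapter stands upright on the stage. Approaching along the plunger axis.

play_rows --rows '[[[-0.1, 0.3, -0.48], [0, 0, 0]], [[-0.13, 0.3, -0.48], [0, 0, 0]], [[-0.14, 0.3, -0.48], [0, 0, 0]], [[-0.14, 0.3, -0.48], [0, 0, 0]], [[0, 0, 0], [0, 0, 0]]]'

```text
time: 39.65
tool_pos: [650.5, -44.3, 134.1]
tcp_rot: [-3.136, 0.697, -1.139]
contact_force: [1.3, -0.3, 0.5]
grip_width: 0.2
finger_force: 0.0
```

play_rows --rows '[[[-0.08, 0.17, -0.27], [0, 0, 0]], [[-0.04, 0.09, -0.14], [0, 0, 0]], [[0, 0, 0], [0, 0, 0]]]'

```text
time: 40.02
tool_pos: [647.4, -37.2, 122.4]
tcp_rot: [-3.134, 0.695, -1.138]
contact_force: [-0.2, 0.1, 0.5]
grip_width: 0.2
finger_force: 0.0
```

play_rows --rows '[[[-0.04, 0.09, -0.14], [0, 0, 0]], [[-0.04, 0.09, -0.14], [0, 0, 0]], [[0, 0, 0], [0, 0, 0]]]'

```text
time: 40.4
tool_pos: [645.4, -32.2, 114.4]
tcp_rot: [-3.132, 0.694, -1.138]
contact_force: [2.0, -2.6, 4.1]
grip_width: 0.3
finger_force: 2.2
```

```bash
python3 pl.py
```

```text
T [645.401 -32.181 114.444] tool x,y,z [[ 0.322 -0.698 -0.64 ]
 [-0.91  -0.414 -0.007]
 [-0.26   0.584 -0.769]]
q [-0.41  0.95  0.88  0.47  1.84  2.31] t 40.4 w 0.29724173319032404
tip above head along n 3.991446458901337 lateral [ 1.247 -0.632 -0.765]
100 move units [ 0.72  -1.649  2.647]
40 move units [ 0.244 -0.605  1.009]
10 move units [ 0.006 -0.083  0.19 ]
0 move units [-0.073  0.091 -0.083]
```

play_rows --rows '[[[-0.03, 0.07, -0.11], [0, 0, 0]], [[-0.03, 0.07, -0.11], [0, 0, 0]], [[-0.03, 0.07, -0.11], [0, 0, 0]], [[0, 0, 0], [0, 0, 0]]]'

```text
time: 40.9
tool_pos: [643.0, -26.4, 105.4]
tcp_rot: [-3.131, 0.693, -1.137]
contact_force: [1.9, -5.0, 8.1]
grip_width: 0.5
finger_force: 4.9
```

play_rows --rows '[[[-0.03, 0.07, -0.11], [0, 0, 0]], [[0, 0, 0], [0, 0, 0]], [[0, 0, 0], [0, 0, 0]]]'

```text
time: 41.28
tool_pos: [642.3, -24.7, 102.6]
tcp_rot: [-3.13, 0.692, -1.137]
contact_force: [0.8, -6.1, 9.4]
grip_width: 0.6
finger_force: 5.7
```

play_rows --rows '[[[-0.03, 0.06, -0.1], [0, 0, 0]], [[0, 0, 0], [0, 0, 0]], [[0, 0, 0], [0, 0, 0]]]'

```text
time: 41.65
tool_pos: [642.2, -24.2, 101.7]
tcp_rot: [-3.127, 0.69, -1.136]
contact_force: [2.4, -11.1, 18.7]
grip_width: 0.3
finger_force: 10.9
```

play_rows --rows '[[[-0.02, 0.04, -0.06], [0, 0, 0]], [[0, 0, 0], [0, 0, 0]], [[0, 0, 0], [0, 0, 0]]]'

```text
time: 42.02
tool_pos: [642.3, -24.1, 101.6]
tcp_rot: [-3.124, 0.687, -1.135]
contact_force: [1.9, -15.5, 25.8]
grip_width: 0.1
finger_force: 15.0
```

The stop is reached: force jumps to 30 N with no further travel. I'll hold, then back out along the axis.

play_rows --rows '[[[0, 0, 0], [0, 0, 0]], [[0, 0, 0], [0, 0, 0]], [[0, 0, 0], [0, 0, 0]], [[0, 0, 0], [0, 0, 0]], [[0, 0, 0], [0, 0, 0]], [[0, 0, 0], [0, 0, 0]], [[0, 0, 0], [0, 0, 0]], [[0.03, -0.07, 0.11], [0, 0, 0]], [[0.05, -0.1, 0.16], [0, 0, 0]], [[0.05, -0.1, 0.16], [0, 0, 0]], [[0.05, -0.1, 0.16], [0, 0, 0]], [[0.08, -0.17, 0.27], [0, 0, 0]]]'

```text
time: 43.52
tool_pos: [647.5, -36.5, 121.9]
tcp_rot: [-3.134, 0.696, -1.139]
contact_force: [0.1, 0.5, 0.1]
grip_width: 0.5
finger_force: 0.0
```

play_rows --rows '[[[0.14, -0.3, 0.48], [0, 0, 0]], [[0.14, -0.3, 0.48], [0, 0, 0]], [[0.14, -0.3, 0.48], [0, 0, 0]], [[0.14, -0.3, 0.48], [0, 0, 0]], [[0, 0, 0], [0, 0, 0]], [[0, 0, 0], [0, 0, 0]], [[0, 0, 0], [0, 0, 0]], [[0, 0, 0], [0, 0, 0]]]'

```text
time: 44.52
tool_pos: [664.4, -72.3, 179.3]
tcp_rot: [-3.134, 0.696, -1.138]
contact_force: [0.2, -0.1, 0.3]
grip_width: 0.6
finger_force: 0.0
```

```bash
python3 - <<'E'
from h import *
np.set_printoptions(precision=1,suppress=True)
for n in('wrist','side','scene'):
    c=cam(n)
    for q,z in(('plunger_head',135),('adapter',22),('hood',4)): print(n,q,[(np.round(r['at']),round(r['p'],2),atz(c,r['at'],z)) for r in pinpoint(q,n)[:3]])
o=get_obs();print(o['time'],o['tool_pos'],o['contact_force'])
E
```

```text
wrist plunger_head [(array([213., 281.]), 0.98, array([651.9, -45.3, 135. ]))]
wrist adapter [(array([ 57., 455.]), 0.78, array([ 548.5, -160.9,   22. ]))]
wrist hood [(array([179., 435.]), 0.77, array([417.8, -22.5,   4. ])), (array([137., 486.]), 0.71, array([ 423.1, -102.7,    4. ])), (array([262., 233.]), 0.65, array([581.3, 343.4,   4. ]))]
side plunger_head [(array([178., 272.]), 0.45, array([668.5, -48.1, 135. ]))]
side adapter [(array([206., 325.]), 0.76, array([ 525.9, -153.1,   22. ]))]
side hood [(array([288., 207.]), 0.94, array([584.5, 329. ,   4. ])), (array([253., 322.]), 0.61, array([417.1,  -4.2,   4. ])), (array([166., 305.]), 0.49, array([ 711.3, -272.6,    4. ]))]
scene plunger_head [(array([256., 233.]), 0.61, array([652., -45., 135.]))]
scene adapter [(array([247., 364.]), 0.45, array([580.4, 332.9,  22. ]))]
scene hood [(array([249., 363.]), 0.81, array([576.8, 334.3,   4. ])), (array([210., 214.]), 0.7, array([ 410.6, -104.6,    4. ])), (array([301., 153.]), 0.67, array([ 706.5, -273.5,    4. ]))]
45.125 [664.6 -72.7 179.6] [ 0.3  0.2 -0.2]
```

Plunger up, adapter on the stage at (548.5,-161), hood on the mat, and the arm is clear.

```bash
python3 -c "
from plant import bot
print(bot.close_job())"
```

```text
the job is handed in; nothing more can be done
None
```

The job is handed in: the hood stands on the cork mat, the adapter is centred on the stage, and the plunger was pressed to its stop, held about a second, and is back up; the judge's result was not shown.

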